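# Free the stuck bookshop stamp and mark the title page

## Task

The hand stamp is stuck on its dock's plug: twist it back and forth, some 20 degrees each way, while pulling up lightly until it comes off, keeping the loose dock down in its tray. Then press the stamp firmly and upright inside the printed square frame on the open book's title page, and nowhere else in the book. Finally set it down, not drop it, standing upright on the middle of the round cork rest, and leave the other things where they are.

Things in the scene. Friction and masses are not known exactly. Their poses are not given: they have to be found in the camera images.
- stamp: Hand stamp, 134 mm tall, 0.15 to 0.31 kg: a round aluminium skirt, 44 mm across, 48 mm high, hollow (bore 30 mm across, 36 mm deep) to fit over the dock's plug; above it a neck 20 mm across up to 62 mm; above that a flat wooden handle. Origin: centre of the skirt's underside, z up. It starts on the dock, origin 24 mm above the dock's and 30 mm above the table, its axes lined up with the dock's.
- stamp_grip (a point): Middle of the stamp's wooden handle, 98 mm above the stamp's underside. The handle is 46 mm wide along the stamp's x, 26 mm thick along its y (flat faces, grip these) and 72 mm high. Axes as the stamp's.
- dock: Dark steel base, 140 x 140 x 24 mm, 1.1 to 1.3 kg, lying loose in a shallow wooden tray (160 x 160 mm, floor 6 mm thick, rim 18 mm high, fixed to the table) that keeps it from turning or sliding: it can only be lifted. A rubber plug stands in the middle of its top, inside the stamp's skirt. Origin: centre of the underside, z up; x and y along its sides.
- plug (a point): Centre of the plug's foot, on the dock's top, 30 mm above the table. The plug is 28 mm high; its four sprung ribs grip the skirt over the first 24 mm of lift. A straight pull needs 14 to 20 N and would lift the dock along. Friction (up to 0.25 N m against turning) opposes the sliding direction, so while it turns 5 to 10 N raise it: about 4 mm per 40 degree sweep, no rise when not turning.
- book: Open book lying flat, fixed to the table, 184 mm (x, along the spine) by 236 mm (y) and 18 mm thick. Origin: centre of the underside; the title page with the printed frame is on the -y side, a page of text lines on the +y side with a brass weight on it.
- frame (a point): Centre, on the paper (18 mm above the table), of the thin dark printed square frame, 60 mm outside, on the title page; axes as the book's.
- rest: Stamp rest: a plain round cork disc, 100 mm across, 6 mm thick, fixed to the table. (The square cork coaster under the mug is not it.) Origin: centre of the underside. Dock and rest may each be on the robot's left or right.
- rest_top (a point): Centre of the rest's upper face, 6 mm above the table.
- pageweight: Brass bar, 130 x 24 x 14 mm, lying along the spine direction on the text page. To be left alone. Origin: centre of its underside.
- mug: White mug, 80 mm across, 92 mm tall, on a square cork coaster behind the book. To be left alone. Origin: centre of its underside.
- paperback: Closed paperback, 112 x 178 x 26 mm, behind the book. To be left alone. Origin: centre of its underside.
- marker_a: Fat marker, 135 mm long, 20 mm thick, lying on the table on the far left. To be left alone. Origin: its middle, on the table; x along it.
- marker_b: The same kind of marker, on the far right. To be left alone.
There are look-alikes about, which are no part of the job. There is more than one size of the stamp; the one meant has the size given above.

How it is judged (in metres and radians):
On the way, in this order (a step that is already met when the one before it is completed fails the run):
1. the stamp, still on the plug, has been twisted at least 10 degrees from how it sat on the dock (z of stamp in the frame of dock below 0.048 m and angle between the x axis of stamp and the x axis of dock, either way round above 0.175 rad), for 0.02 s.
2. still on the plug, it has been twisted back to within 4 degrees of how it sat (z of stamp in the frame of dock below 0.048 m and angle between the x axis of stamp and the x axis of dock, either way round below 0.07 rad).
3. the stamp is off the plug, its underside at least 60 mm above the dock's (z of stamp in the frame of dock above 0.06 m), for 0.1 s.
4. the stamp is pressed on the title page with over 5 N, upright within 6 degrees, its centre within 9 mm of the frame's (contact force between stamp and book above 5 N and horizontal distance between stamp and frame below 0.009 m and angle between stamp's own z axis and vertical below 0.105 rad), for 0.2 s.
At the end, for the whole second after the job is handed in: The stamp stands at rest and upright (within 4 degrees) on the round cork rest, its centre within 20 mm of the rest's; the dock lies down in its tray (within 3 mm) (horizontal distance between stamp and rest_top below 0.02 m and distance between stamp and rest_top below 0.021 m and angle between stamp's own z axis and vertical below 0.07 rad and linear speed of each of stamp, dock below 0.02 m/s and height (world z) of dock below 0.009 m); the robot touches nothing.
It fails at once if the dock is lifted more than 10 mm (distance of dock from where it was at the start of the episode above 0.01 m).
It fails at once if the stamp touches the book more than 18 mm away from the frame's centre (contact force between stamp and book above 0.5 N and horizontal distance between stamp and frame above 0.018 m).
It fails at once if the stamp is let go in mid-air (its underside over 50 mm above the table) (contact force between stamp and anything else below 0.02 N and height (world z) of stamp above 0.05 m).
It fails at once if a bystander is pushed more than 30 mm (distance of any of pageweight, mug, paperback, marker_a, marker_b from where it was at the start of the episode above 0.03 m).
It also fails if it takes over 64 s, if anything falls off the work surface, if the arm or the gripper's body presses on something with over 40 N, if the wrist force passes 120 N, or if a joint passes its speed limit or range.

## Robot

A 6-joint arm with a two-finger parallel gripper is mounted at the origin on the work surface. World frame = base frame: x ahead of the robot, y to its left, z up, the work surface at z = 0. Lengths are in m, angles in degrees, forces in N, time in s.
With the tool pointing down it reaches from about 0.275 to 0.975 m from the base axis. Payload 8.4 kg.
Tool frame: the origin (TCP) lies midway between the tips of the shut fingers; the grasp point (between the pads) lies 19 mm behind it; z points along the fingers, y is the line along which they close (so a half turn about z gives the same grasp; the last joint's range is limited). The gripper opens to 92 mm and grips with 3 to 60 N. Pads are 20 mm wide; open, the fingers measure 128 mm over their backs; the gripper's body (75 mm by 189 mm) begins 69 mm behind the grasp point.
Start: joints at [-0.138, 20.225, 93.587, -0, 66.188, -0.138], TCP at [0.625, -0, 0.215] pointing down, gripper open.
Joint ranges: [-150.9, 150.9], [-52.94, 120.26], [3.33, 152.33], [-74.26, 254.26], [0, 154.13], [-172.89, 172.89]. Speed limits (degrees/s): [127.2, 127.2, 159.86, 180, 180, 180].

## Interface

Orientations are given as a 3x3 rotation matrix whose columns are the frame's x, y, z axes.
In Python, from workcell import * gives the robot as it stands.
- The arm moves only by the shell command python3 -m pendant 'ROWS' [FORCE]. ROWS is JSON, one flat list of numbers, 5 for each row, row after row: the finger opening in m, from 0 to 0.0919, then the shift along the tool's x, y, z in m, then the turn about the tool's z in rad. A call has 1 to 12 rows; each row is the pose to reach, as a shift and turn from the pose commanded when the call began, along the tool's axes at that moment; what a row does not reach only later rows make up. A row lasts 1/8 s, in which the tool goes at most 62.5 mm and 10.7 degrees, less where a joint would pass 70% of its speed; a pose out of reach is approached as far as the arm can. A call with a gripper value outside its range is refused whole. The fingers move at their own pace and stop on an object; FORCE is the grip in N (left out, the last holds). Time passes only in rows, so rows that repeat a pose let the fingers close. It gives the time, the measured TCP pose, the force, the opening and the grip force at its end, in the units of the state.
- get_obs(): the state, without advancing time (a new reading comes with each control period).
- snapshot(name): name is "scene" or "side" or "wrist"; returns a dict with "color" (420x560x3 uint8, red, green, blue), "fx", "fy", "cx", "cy" (pixels), "world_from_camera" (4x4, takes a point from camera to world coordinates). Camera axes: x right, y down, z forward; pixel columns grow to the right and rows downward; lengths in m; the calibration is good to about 2 mm. A picture is of the moment at which its call begins. There is no depth.
- finish_job(): hands the job in; it is judged then, once.
The state is a dict: "t": time; "qpos": joint angles; "dq": joint speeds; "joint_torque": joint torques, N m; "ee_pos": TCP position; "ee_rot": TCP orientation; "contact_force": force on the tool from outside, world axes, zero at the start; "moment": the same for the moment, N m; "grip_width": finger opening in m; "finger_force": force on a finger pad.
Only numpy, scipy, OpenCV 4.12 (cv2) and the standard library are available. Lean on these libraries where they do the work, as an engineer would, in place of code of your own. Each camera call takes 0.05 s, during which the arm holds its last target. There are 200 camera calls.

## Working session

There is one attempt and no reset: what is moved stays moved. The work goes in short steps, Python scripts to look and compute and a shell command to move; the robot and the scene stay as the last step left them, time stands still between calls to the robot, and variables do not carry over. Pictures are saved under pics/ and viewed, at most 10 in all, crops included, and the job is handed in when it is done.

```bash
mkdir -p pics
cat > h.py <<'E'
from workcell import *
import numpy as np, cv2
def save(n,f):
    s=snapshot(n); cv2.imwrite(f,s["color"][:,:,::-1]); np.save(f[:-4]+".npy",s,allow_pickle=True); return s
def load(f): return np.load(f,allow_pickle=True).item()
def ray(s,u,v):
    T=s["world_from_camera"]; d=T[:3,:3]@np.array([(u-s["cx"])/s["fx"],(v-s["cy"])/s["fy"],1]); return T[:3,3],d
def plane(s,u,v,z):
    o,d=ray(s,u,v); return o+d*(z-o[2])/d[2]
def proj(s,p):
    T=np.linalg.inv(s["world_from_camera"]); c=T[:3,:3]@np.array(p)+T[:3,3]; return np.array([s["fx"]*c[0]/c[2]+s["cx"],s["fy"]*c[1]/c[2]+s["cy"]])
E
python3 - <<'E'
from h import *
for n in ("scene","side","wrist"):
    s=save(n,f"pics/{n}0.png"); print(n,s["fx"],s["world_from_camera"].round(3).tolist())
o=get_obs(); print(o["t"],o["ee_rot"])
E
```

```text
scene 486.94427190755914 [[0.274, 0.766, -0.582, 1.317], [0.962, -0.225, 0.157, -0.28], [-0.01, -0.603, -0.798, 1.147], [0.0, 0.0, 0.0, 1.0]]
side 520.413330095882 [[-0.892, -0.281, 0.355, 0.013], [-0.452, 0.557, -0.696, 0.96], [-0.002, -0.782, -0.624, 1.009], [0.0, 0.0, 0.0, 1.0]]
wrist 298.4637381835687 [[1.0, 0.0, -0.001, 0.625], [-0.0, -0.961, -0.277, 0.078], [-0.001, 0.277, -0.961, 0.384], [0.0, 0.0, 0.0, 1.0]]
0.15 [[-2.83257283e-05  9.99999423e-01 -1.07383899e-03]
 [ 9.99999999e-01  2.83053419e-05 -1.89997863e-05]
 [-1.89693800e-05 -1.07383953e-03 -9.99999423e-01]]
```

View pics/scene0.png

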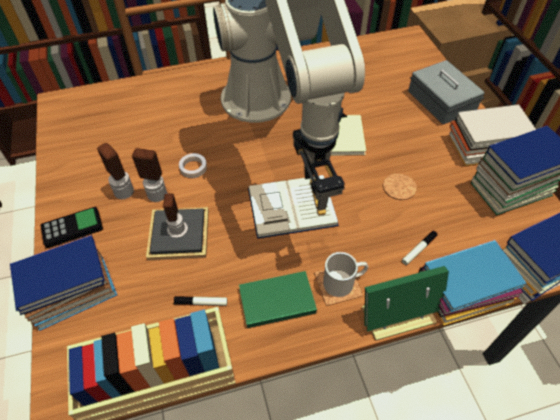

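View pics/side0.png

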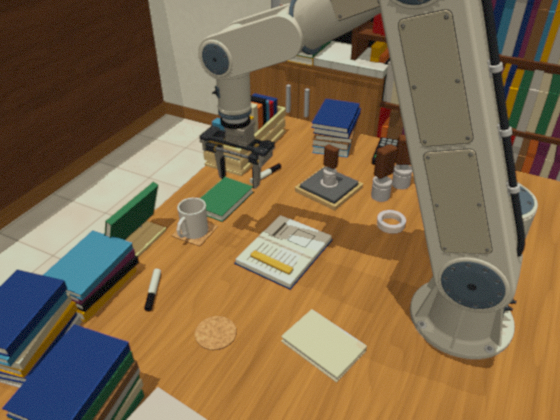

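The scene view shows three stamps: at (117,170) and (150,172), which stand free on the table, and at (172,215), which sits on the dark dock in its tray. The one on the dock is meant. The round cork rest is at (400,186), and the square coaster is under the mug at (340,285). The title page with the frame is at (272,203), left of the spine. I'll confirm this in an enlarged crop.

Run:
```python
from h import *
a=load("pics/scene0.npy")["color"][:,:,::-1]; b=load("pics/side0.npy")["color"][:,:,::-1]
R=lambda i,x,y,w,h:cv2.resize(i[y:y+h,x:x+w],(400,300),interpolation=cv2.INTER_CUBIC)
cv2.imwrite("pics/crop1.png",np.vstack([np.hstack([R(a,130,180,100,75+0),R(a,240,165,112,84)]),np.hstack([R(b,285,135,100,75),R(b,230,210,112,84)])]))
```

```text
(no output)
```

View pics/crop1.png

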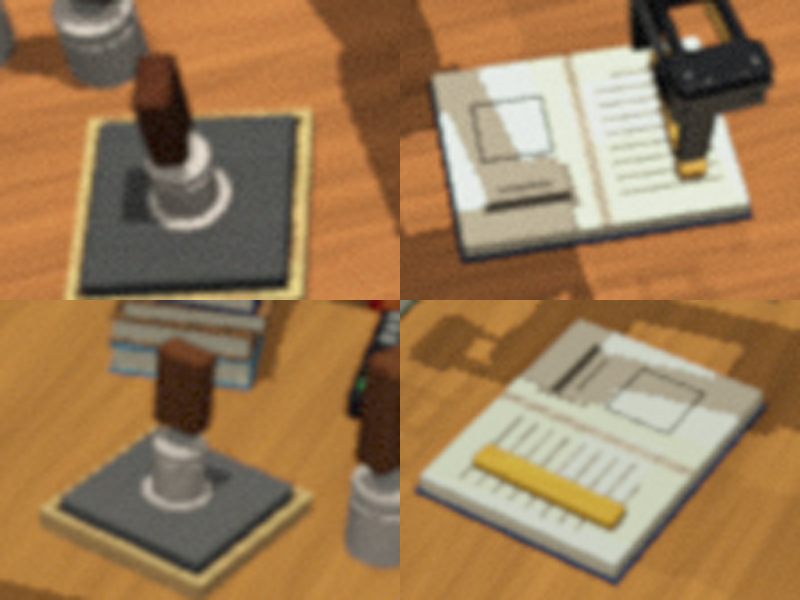

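The crop confirms the target: one small stamp on the dark dock in its tray, and the printed square frame on the title page. The pickable corners are clear in both views. Next I'll measure.

Run:
```python
from h import *
a=load("pics/scene0.npy"); b=load("pics/side0.npy")
def quad(s,px,z,n):
    P=np.array([plane(s,u,v,z)[:2] for u,v in px]); e=np.roll(P,-1,0)-P
    print(n,P.mean(0).round(4),"sides",np.linalg.norm(e,axis=1).round(3),"ang mod90",(np.degrees(np.arctan2(e[:,1],e[:,0]))%90).round(1)); 
quad(a,[(154.5,209.5),(204.2,208.8),(202.5,252.5),(150,253)],.03,"dock scene")
quad(b,[(285+152/4,135+130/4),(285+295/4,135+195/4),(285+195/4,135+270/4),(285+62/4,135+208/4)],.03,"dock side")
quad(a,[(260.2,194.1),(281.4,192.2),(282.6,208.1),(263,210.4)],.018,"frame scene")
quad(b,[(296.6,229.6),(315.1,238.8),(309.2,247),(288.5,238)],.018,"frame side")
for s,c,n in((a,(400,186),"sc"),(b,(215,332),"sd")):
    hsv=cv2.cvtColor(s["color"],cv2.COLOR_RGB2HSV).astype(int)
    x,y=c; f=cv2.cvtColor(s["color"],cv2.COLOR_RGB2LAB).astype(int)
    ref=np.median(f[y-5:y+6,x-5:x+6].reshape(-1,3),0)
    m=(np.abs(f-ref)[:,:,1:].max(2)<7)&(np.abs(f-ref)[:,:,0]<35)
    w=np.zeros_like(m); w[y-28:y+28,x-28:x+28]=1
    m=cv2.morphologyEx((m&w).astype(np.uint8),cv2.MORPH_OPEN,np.ones((3,3)))
    k=max(cv2.findContours(m,0,2)[0],key=cv2.contourArea)[:,0]
    P=np.array([plane(s,u,v,.006)[:2] for u,v in k])
    (cx,cy),r=cv2.minEnclosingCircle(P.astype(np.float32)); print("rest",n,cx,cy,r,P.mean(0), np.ptp(P,axis=0))
# handle mask
for s,c,n in((a,(171,205),"sc"),(b,(331,155),"sd")):
    x,y=c; f=s["color"].astype(int); m=((f.sum(2)<210)&(f[:,:,0]>f[:,:,2]+15)).astype(np.uint8)
    w=np.zeros_like(m); w[y-22:y+22,x-15:x+15]=1; m*=w
    k=max(cv2.findContours(m,0,2)[0],key=cv2.contourArea); print("handle",n,cv2.boundingRect(k),cv2.contourArea(k))
    M=cv2.moments(k); u,v=M["m10"]/M["m00"],M["m01"]/M["m00"]; print(u,v); globals()[n]=ray(s,u,v)
(o1,d1),(o2,d2)=sc,sd
t=np.linalg.lstsq(np.c_[d1,-d2],o2-o1,rcond=None)[0]; print(o1+d1*t[0],o2+d2*t[1])
```

```text
dock scene [ 0.5074 -0.3526] sides [0.142 0.147 0.141 0.146] ang mod90 [74.7 77.6 74.4 78.2]
dock side [ 0.4936 -0.3397] sides [0.146 0.134 0.13  0.138] ang mod90 [75.9 75.1 77.4 81.6]
frame scene [ 0.4736 -0.0731] sides [0.063 0.059 0.057 0.061] ang mod90 [80.2 77.3 82.  83.1]
frame side [ 0.4656 -0.0754] sides [0.066 0.04  0.07  0.045] ang mod90 [78.7 89.  83.2 83.8]
rest sc 0.4841047525405884 0.33811265230178833 0.10692162066698074 [0.50090038 0.3419847 ] [0.13414408 0.20167604]
rest sd 0.5143256783485413 0.3155413269996643 0.09651731699705124 [0.50553253 0.32257905] [0.14119232 0.19133894]
handle sc (163, 194, 15, 28) 273.0
170.0989010989011 206.96825396825395
handle sd (324, 147, 15, 22) 232.0
330.6163793103448 157.6149425287356
[ 0.49765103 -0.35459848  0.12592983] [ 0.49926537 -0.35305002  0.12452015]
```

Both views agree: the stamp is at about (0.500, -0.354) with its handle middle at z ≈ 0.125 m (expected 0.128), and the dock yaw is about -14° modulo 90. I'll move above it for a wrist view.

```bash
python3 -m pendant '[0.0919,-0.05,-0.02,-0.03,0, 0.0919,-0.1,-0.04,-0.06,0, 0.0919,-0.15,-0.06,-0.09,0, 0.0919,-0.2,-0.08,-0.09,0, 0.0919,-0.25,-0.1,-0.09,0, 0.0919,-0.3,-0.12,-0.09,0, 0.0919,-0.35,-0.125,-0.09,0, 0.0919,-0.354,-0.125,-0.09,0, 0.0919,-0.354,-0.125,-0.09,0, 0.0919,-0.354,-0.125,-0.09,0]' 10
python3 - <<'E'
from h import *
s=save("wrist","pics/w1.png"); save("scene","pics/scene1.png"); save("side","pics/side1.png")
o=get_obs(); print(o["ee_pos"],o["ee_rot"].round(3) if hasattr(o["ee_rot"],'round') else o["ee_rot"],o["t"],o["qpos"])
i=s["color"][:,:,::-1]; cv2.imwrite("pics/w1b.png",cv2.resize(i,(800,600),interpolation=cv2.INTER_CUBIC))
E
```

```text
t: 1.4
ee_pos: [0.5003, -0.3527, 0.3045]
ee_rot: [[-0.001, 1.0, -0.0], [1.0, 0.001, 0.001], [0.001, -0.0, -1.0]]
contact_force: [-0.2, 0.4, -1.0]
grip_width: 0.0922
finger_force: 0.0
[ 0.50040307 -0.35296252  0.3047344 ] [[-0.001  1.     0.   ]
 [ 1.     0.001  0.   ]
 [ 0.     0.    -1.   ]] 1.55 [-3.53415481e+01  1.50643784e+01  8.91943679e+01  6.54680005e-03
  7.57342923e+01 -3.54240472e+01]
```

View pics/w1b.png

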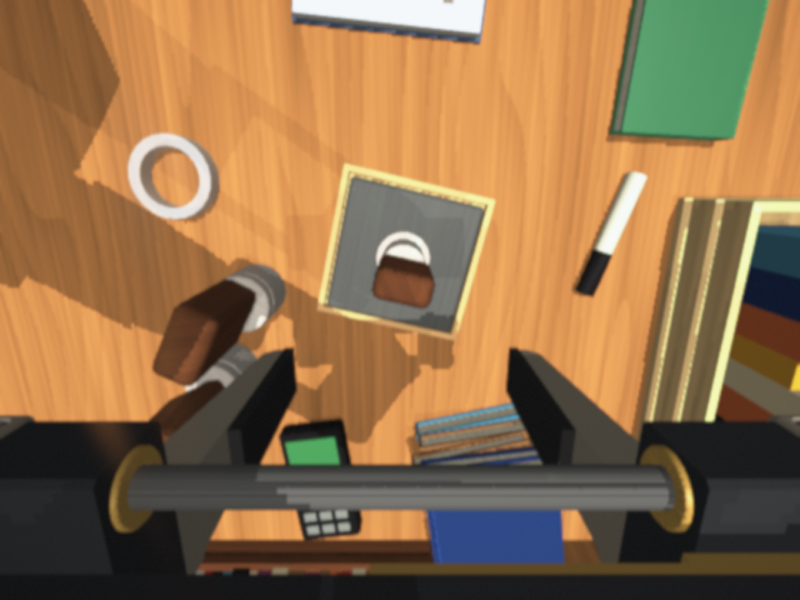

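The wrist view shows the stamp handle top at (404,285), wide along image right, and the dock corners at about (357,177), (486,207), (454,331) and (330,297). The handle's thin side lies along world ~76°.

Run:
```python
from h import *
s=load("pics/w1.npy"); f=s["color"].astype(int)
def rect(m,z,n,k):
    m=cv2.morphologyEx(m.astype(np.uint8),cv2.MORPH_CLOSE,np.ones((k,k)))
    c=max(cv2.findContours(m,0,2)[0],key=cv2.contourArea)[:,0]
    P=np.array([plane(s,u,v,z)[:2] for u,v in c]).astype(np.float32)*1000
    print(n,cv2.minAreaRect(P))
w=np.zeros(f.shape[:2],bool); w[115:240,220:350]=1
R,G,B=f[...,0],f[...,1],f[...,2]
rect(w&(np.abs(R-B)<22)&(R<150),.03,"dock",15)
print(f[200,282],f[186,283],f[189,283],f[192,283])
h=w&(R>G*1.4)&(R<150)
h[:,:262]=0;h[:,305:]=0;h[:172]=0;h[216:]=0
print([(r,h[r].sum(),int(np.median(R[r][h[r]])) if h[r].any() else 0) for r in range(172,217,2)])
rect(h&(R>88),.164,"handle top",3)
px=np.array([(357,177),(486,207),(454,331),(330,297)])*.7
P=np.array([plane(s,u,v,.03)[:2] for u,v in px]);e=np.roll(P,-1,0)-P
print(P.mean(0),np.linalg.norm(e,axis=1),np.degrees(np.arctan2(e[:,1],e[:,0])))
# rest
for n,b in(("scene1",(370,435,165,208)),("side1",(185,245,310,355))):
    s=load(f"pics/{n}.npy"); L=cv2.cvtColor(s["color"],cv2.COLOR_RGB2LAB).astype(int)
    x0,x1,y0,y1=b; print(n,L[(y0+y1)//2,(x0+x1)//2],L[y0,x0])
    w=L[y0:y1,x0:x1]; g=cv2.GaussianBlur(w[...,2].astype(np.uint8),(5,5),0)
    m=cv2.threshold(g,0,255,cv2.THRESH_BINARY_INV|cv2.THRESH_OTSU)[1]
    m=cv2.morphologyEx(m,cv2.MORPH_OPEN,np.ones((5,5)))
    c=max(cv2.findContours(m,0,2)[0],key=cv2.contourArea)[:,0]+[x0,y0]
    P=np.array([plane(s,u,v,.006)[:2] for u,v in c]); print("rest",P.mean(0),(P.min(0)+P.max(0))/2,np.ptp(P,axis=0))
```

```text
dock ((502.1141052246094, -351.33123779296875), (135.62030029296875, 136.48477172851562), 76.7845458984375)
[125  75  48] [61 38 26] [68 41 26] [105  63  39]
[(172, np.int64(0), 0), (174, np.int64(0), 0), (176, np.int64(0), 0), (178, np.int64(0), 0), (180, np.int64(4), 58), (182, np.int64(15), 58), (184, np.int64(24), 59), (186, np.int64(32), 61), (188, np.int64(35), 64), (190, np.int64(37), 83), (192, np.int64(37), 104), (194, np.int64(39), 119), (196, np.int64(40), 126), (198, np.int64(41), 127), (200, np.int64(41), 127), (202, np.int64(41), 125), (204, np.int64(41), 125), (206, np.int64(39), 122), (208, np.int64(35), 121), (210, np.int64(26), 115), (212, np.int64(16), 109), (214, np.int64(6), 105), (216, np.int64(0), 0)]
handle top ((501.7984924316406, -350.2071533203125), (23.177902221679688, 42.901737213134766), 76.78336334228516)
[ 0.50637492 -0.3488322 ] [0.13361723 0.13651434 0.14055374 0.1282511 ] [ -12.57890946 -101.74593228  164.02133915   75.31887918]
scene1 [174 145 167] [139 149 167]
rest [0.49645131 0.30224251] [0.50415516 0.30722043] [0.13812571 0.12317945]
side1 [166 138 167] [145 143 170]
rest [0.50935841 0.32057749] [0.51241105 0.31641041] [0.10419932 0.10669225]
```

Stamp measured at (0.502, -0.3505) with yaw -13.2°. The handle comes out at 23x43 mm against 26x46 mm given, so it is the right size. I'll turn the tool by -76.8°.

```bash
python3 -m pendant '[0.0919,0.0035,0.002,0,-0.17, 0.0919,0.0035,0.002,0,-0.34, 0.0919,0.0035,0.002,0.02,-0.51, 0.0919,0.0035,0.002,0.04,-0.68, 0.0919,0.0035,0.002,0.06,-0.85, 0.0919,0.0035,0.002,0.06,-1.02, 0.0919,0.0035,0.002,0.06,-1.19, 0.0919,0.0035,0.002,0.06,-1.34, 0.0919,0.0035,0.002,0.06,-1.34, 0.0919,0.0035,0.002,0.06,-1.34]'
python3 - <<'E'
from h import *
s=save("wrist","pics/w2.png"); o=get_obs(); print(o["ee_pos"],o["qpos"])
f=s["color"].astype(int);R,G,B=f[...,0],f[...,1],f[...,2]
print(proj(s,(.502,-.3505,.164)))
u,v=proj(s,(.502,-.3505,.164)).astype(int)
h=np.zeros(R.shape,bool); h[max(0,v-60):v+60,max(0,u-60):u+60]=1
h&=(R>G*1.45)&(R<150)&(R>88)
c=max(cv2.findContours(cv2.morphologyEx(h.astype(np.uint8),cv2.MORPH_OPEN,np.ones((3,3))),0,2)[0],key=cv2.contourArea)[:,0]
print(cv2.minAreaRect(np.array([plane(s,a,b,.164)[:2] for a,b in c]).astype(np.float32)*1000))
E
```

```text
t: 2.8
ee_pos: [0.5022, -0.3502, 0.2447]
ee_rot: [[-0.973, 0.231, 0.0], [0.231, 0.973, -0.0], [-0.0, -0.0, -1.0]]
contact_force: [-0.3, -0.8, 0.8]
grip_width: 0.0919
finger_force: 0.0
[ 0.5021436  -0.35023991  0.24464599] [-3.50374359e+01  1.75774503e+01  9.33933486e+01  3.07403067e-03
  6.90236353e+01 -1.11682655e+02]
[279.8337902  219.84527761]
((499.3547668457031, -355.1587219238281), (12.33676815032959, 27.517288208007812), 76.64100646972656)
```

View pics/w2.png

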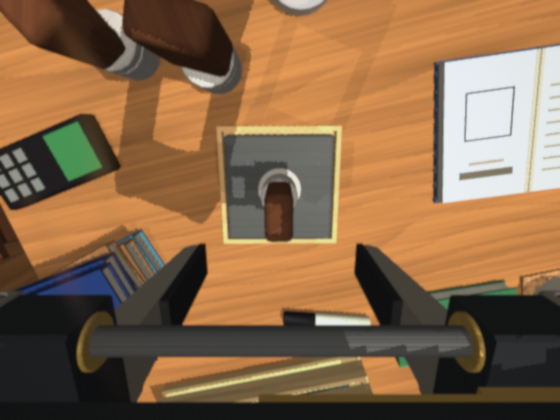

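The wrist view shows the handle centred under the fingers at (279,212) and square to them, and the frame corners at (467,94), (514,87), (512,132) and (465,140). I'll descend and grip.

```bash
python3 -m pendant '[0.0919,0,0,0.04,0, 0.0919,0,0,0.08,0, 0.0919,0,0,0.11,0, 0.0919,0,0,0.13,0, 0.0919,0,0,0.136,0, 0.0919,0,0,0.136,0, 0.0,0,0,0.136,0, 0.0,0,0,0.136,0, 0.0,0,0,0.136,0, 0.0,0,0,0.136,0, 0.0,0,0,0.136,0]' 45
python3 - <<'E'
from h import *
s=load("pics/w2.npy")
P=np.array([plane(s,u,v,.018)[:2] for u,v in [(467,94),(514,87),(512,132),(465,140)]]);e=np.roll(P,-1,0)-P
print(P.mean(0),np.linalg.norm(e,axis=1),np.degrees(np.arctan2(e[:,1],e[:,0])))
o=get_obs();print(o["ee_pos"],o["contact_force"],o["moment"],o["t"],o["grip_width"],o["finger_force"])
E
```

```text
t: 4.22
ee_pos: [0.502, -0.3505, 0.1086]
ee_rot: [[-0.973, 0.229, 0.0], [0.229, 0.973, -0.0], [-0.0, -0.0, -1.0]]
contact_force: [0.8, -0.4, -0.9]
grip_width: 0.0442
finger_force: 0.0
[ 0.47116013 -0.07180765] [0.05707796 0.05426141 0.0593677  0.05586472] [ 84.72186373  -3.82130113 -93.72047892 173.8108014 ]
[ 0.50201385 -0.35050644  0.1086381 ] [ 0.77747707 -0.42857801 -0.89314296] [ 0.08422222 -0.045264   -0.01892932] 4.225 0.04416488165312668 0.0
```

```bash
python3 -m pendant '[0,0,0,0,0, 0,0,0,0,0, 0,0,0,0,0, 0,0,0,0,0, 0,0,0,0,0]' 45; python3 -m pendant '[0,0,0,0,0.12, 0,0,0,-0.001,0.24, 0,0,0,-0.002,0.36, 0,0,0,-0.003,0.36]'
```

```text
t: 4.85
ee_pos: [0.5021, -0.3507, 0.1087]
ee_rot: [[-0.973, 0.229, 0.0], [0.229, 0.973, -0.0], [-0.0, -0.0, -1.0]]
contact_force: [0.0, -2.0, 2.6]
grip_width: 0.026
finger_force: 45.0
t: 5.35
ee_pos: [0.5015, -0.3504, 0.1101]
ee_rot: [[-0.831, 0.557, -0.001], [0.557, 0.831, 0.0], [0.001, -0.0, -1.0]]
contact_force: [2.1, -5.4, -13.7]
grip_width: 0.0257
finger_force: 45.0
```

```bash
python3 -m pendant '[0,0,0,0,-0.16, 0,0,0,-0.0005,-0.32, 0,0,0,-0.0015,-0.48, 0,0,0,-0.0025,-0.64, 0,0,0,-0.003,-0.72]'; python3 -m pendant '[0,0,0,-0.001,0.16, 0,0,0,-0.002,0.32, 0,0,0,-0.003,0.48, 0,0,0,-0.004,0.64, 0,0,0,-0.004,0.72]'
python3 - <<'E'
from h import *
s=save("side","pics/side2.png"); o=get_obs(); print(o["ee_pos"],o["contact_force"],o["moment"],o["t"])
E
```

```text
t: 5.98
ee_pos: [0.5012, -0.3506, 0.1134]
ee_rot: [[-0.991, -0.135, -0.002], [-0.135, 0.991, 0.0], [0.001, 0.0, -1.0]]
contact_force: [-0.3, -4.3, -9.7]
grip_width: 0.026
finger_force: 45.0
t: 6.6
ee_pos: [0.5018, -0.3506, 0.1178]
ee_rot: [[-0.83, 0.557, -0.0], [0.557, 0.83, -0.0], [0.0, -0.0, -1.0]]
contact_force: [1.8, -3.5, -7.2]
grip_width: 0.0257
finger_force: 45.0
[ 0.50184169 -0.35052287  0.11784925] [ 0.44932136 -4.129386   -8.89432247] [-0.99018381 -0.33576821 -0.04993814] 6.65
```

It rises about 4 mm per sweep at under 10 N. I'll continue.

```bash
python3 -m pendant '[0,0,0,-0.001,-0.16, 0,0,0,-0.002,-0.32, 0,0,0,-0.003,-0.48, 0,0,0,-0.004,-0.64, 0,0,0,-0.004,-0.72, 0,0,0,-0.005,-0.56, 0,0,0,-0.006,-0.4, 0,0,0,-0.007,-0.24, 0,0,0,-0.008,-0.08, 0,0,0,-0.008,0]'
python3 - <<'E'
from h import *
o=get_obs(); print(o["ee_pos"],o["contact_force"])
s=save("scene","pics/scene2.png"); f=[load(f"pics/{n}.npy")["color"][180:260,140:215,::-1] for n in("scene1","scene2")]
cv2.imwrite("pics/crop2.png",cv2.resize(np.hstack(f),(800,427),interpolation=cv2.INTER_CUBIC))
E
```

```text
t: 7.9
ee_pos: [0.5018, -0.3506, 0.1259]
ee_rot: [[-0.831, 0.557, -0.001], [0.557, 0.831, -0.0], [0.0, -0.0, -1.0]]
contact_force: [1.2, -4.3, -6.9]
grip_width: 0.026
finger_force: 45.0
[ 0.50180667 -0.35057659  0.12593853] [ 1.20725601 -4.33563042 -6.94775383]
```

View pics/crop2.png

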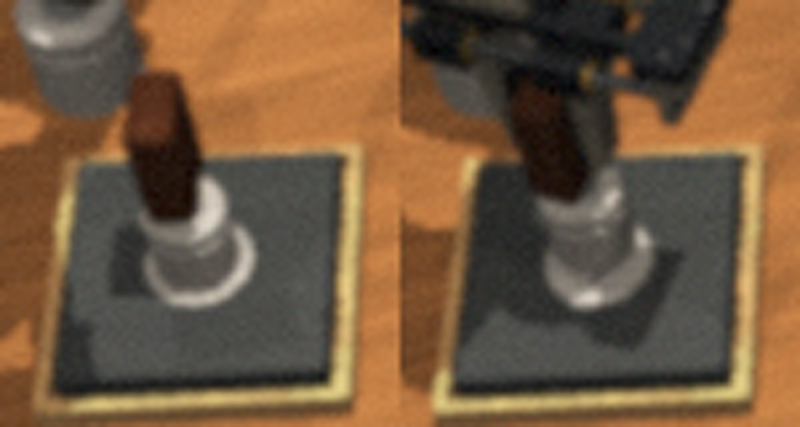

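The crop shows the dock corners unchanged (left, before; right, now) with the stamp risen and upright. Two or three more sweeps.

```bash
python3 -m pendant '[0,0,0,-0.001,-0.16, 0,0,0,-0.002,-0.32, 0,0,0,-0.003,-0.48, 0,0,0,-0.004,-0.64, 0,0,0,-0.004,-0.72, 0,0,0,-0.005,-0.56, 0,0,0,-0.006,-0.4, 0,0,0,-0.007,-0.24, 0,0,0,-0.008,-0.08, 0,0,0,-0.008,0]'; python3 -m pendant '[0,0,0,-0.001,-0.16, 0,0,0,-0.002,-0.32, 0,0,0,-0.003,-0.36,0,0,0,-0.003,-0.36]'
```

```text
t: 9.2
ee_pos: [0.5017, -0.3497, 0.1345]
ee_rot: [[-0.831, 0.557, -0.001], [0.557, 0.831, 0.001], [0.001, 0.001, -1.0]]
contact_force: [0.2, 0.3, -3.5]
grip_width: 0.0259
finger_force: 45.0
t: 9.7
ee_pos: [0.5017, -0.3499, 0.1375]
ee_rot: [[-0.974, 0.226, -0.001], [0.226, 0.974, 0.001], [0.001, 0.001, -1.0]]
contact_force: [1.1, 0.4, -3.3]
grip_width: 0.0258
finger_force: 45.0
```

The force is now just the stamp's weight (about 3.3 N), so it is free. I'll lift and carry it to a viewpoint beside the frame.

```bash
python3 -m pendant '[0,0,0,-0.02,0, 0,0,0,-0.05,0, 0,0,0,-0.08,0, 0,0.02,0.03,-0.09,0, 0,0.04,0.07,-0.09,0, 0,0.06,0.11,-0.09,0, 0,0.08,0.14,-0.09,0, 0,0.09,0.163,-0.09,0, 0,0.09,0.163,-0.09,0, 0,0.09,0.163,-0.09,0]'
python3 - <<'E'
from h import *
for n in("wrist","scene","side"): save(n,f"pics/{n}3.png")
o=get_obs(); print(o["ee_pos"],o["contact_force"],o["t"])
E
```

```text
t: 10.95
ee_pos: [0.452, -0.1716, 0.2278]
ee_rot: [[-0.974, 0.228, 0.0], [0.228, 0.974, -0.0], [-0.0, -0.0, -1.0]]
contact_force: [-0.0, -0.0, -3.1]
grip_width: 0.0254
finger_force: 45.0
[ 0.45188737 -0.17200459  0.22756319] [-0.24509265 -0.08664547 -3.0354142 ] 11.1
```

View pics/wrist3.png

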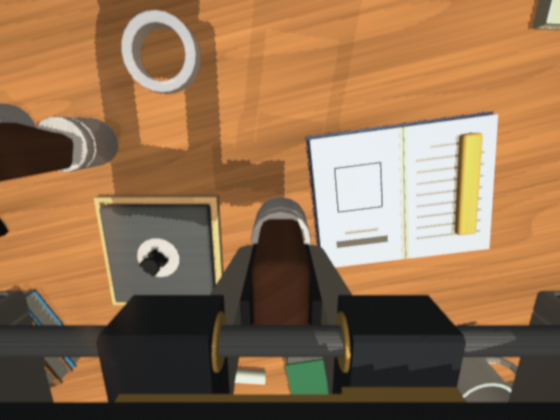

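The wrist view shows the stamp held upright, with its skirt at (281,225). The frame corners are at about (334,166), (381,163), (384,208) and (337,212), and the dock is down in its tray with a bare plug. I'll measure the frame precisely.

Run:
```python
from h import *
def fr(n,box,z=.018):
    s=load(f"pics/{n}.npy"); g=cv2.cvtColor(s["color"],cv2.COLOR_RGB2GRAY)
    x0,x1,y0,y1=box; w=g[y0:y1,x0:x1]; bh=cv2.morphologyEx(w,cv2.MORPH_BLACKHAT,np.ones((7,7)))
    m=(bh>25).astype(np.uint8)
    k,l,st,_=cv2.connectedComponentsWithStats(m); i=1+np.argmax(st[1:,2]*st[1:,3]); print(n,st[i])
    v,u=np.where(l==i); P=np.array([plane(s,a+x0,b+y0,z)[:2] for a,b in zip(u,v)])
    print(cv2.minAreaRect((P*1000).astype(np.float32)))
fr("wrist3",(326,392,154,222))
fr("w2",(455,524,78,150))
fr("scene0",(254,290,186,216))
o=get_obs();R=o["ee_rot"];d=np.array([0.4725,-0.0725,o["ee_pos"][2]])-o["ee_pos"];print(np.array(R).T@d,R)
```

```text
wrist3 [  8   7  49  52 425]
((471.6239318847656, -72.75035858154297), (60.80125045776367, 61.289222717285156), 84.28907775878906)
w2 [  9   7  52  58 526]
((471.64141845703125, -72.89710998535156), (61.2118034362793, 61.56159210205078), 84.39073944091797)
scene0 [13  5 16 16 41]
((463.4341735839844, -51.26369857788086), (65.70970153808594, 28.63508415222168), 26.44356918334961)
[ 2.75689177e-03  1.01579740e-01 -1.16964817e-05] [[-9.73346956e-01  2.29337531e-01  7.19613040e-06]
 [ 2.29337529e-01  9.73346949e-01 -1.19037854e-04]
 [-3.43041791e-05 -1.14214790e-04 -9.99999993e-01]]
```

Two wrist views agree: the frame is at (0.4716, -0.0728), size 61 mm. I'll move over it and descend to just above the paper.

```bash
python3 -m pendant '[0,0.001,0.04,0,0, 0,0.002,0.08,0,0, 0,0.0036,0.101,0,0, 0,0.0036,0.101,0.0,0, 0,0.0036,0.101,0.04,0, 0,0.0036,0.101,0.08,0, 0,0.0036,0.101,0.105,0, 0,0.0036,0.101,0.12,0, 0,0.0036,0.101,0.12,0, 0,0.0036,0.101,0.12,0]'
python3 - <<'E'
from h import *
o=get_obs(); print(o["ee_pos"],o["contact_force"])
a=save("scene","pics/scene4.png"); b=save("side","pics/side4.png")
p=proj(a,(.4716,-.0728,.03)).astype(int);q=proj(b,(.4716,-.0728,.03)).astype(int)
c=[s["color"][y-38:y+37,x-50:x+50,::-1] for s,(x,y) in((a,p),(b,q))]
cv2.imwrite("pics/crop4.png",cv2.resize(np.hstack(c),(800,300),interpolation=cv2.INTER_CUBIC)); print(p,q)
E
```

```text
t: 12.35
ee_pos: [0.4721, -0.0725, 0.1085]
ee_rot: [[-0.973, 0.229, 0.001], [0.229, 0.973, -0.0], [-0.001, 0.0, -1.0]]
contact_force: [0.2, 0.1, -3.2]
grip_width: 0.0256
finger_force: 45.0
[ 0.47205337 -0.07251376  0.10845162] [ 0.1661452   0.10294627 -3.18894882]
[271 198] [300 235]
```

View pics/crop4.png

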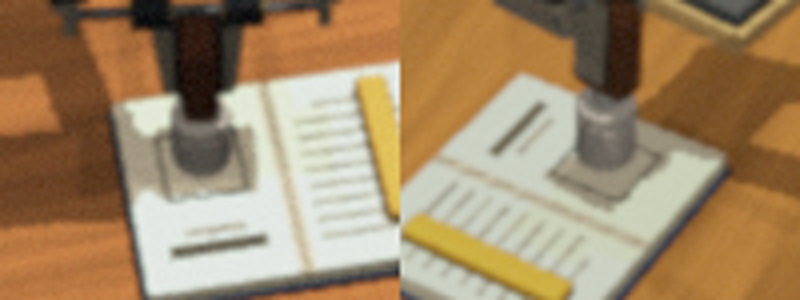

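The crop shows the stamp upright over the frame in both views. It is about 11 mm above the paper and centred in the square, given that height. I'll press it down.

```bash
python3 -m pendant '[0,0,0,0.004,0, 0,0,0,0.008,0, 0,0,0,0.01,0, 0,0,0,0.012,0, 0,0,0,0.013,0, 0,0,0,0.014,0, 0,0,0,0.014,0, 0,0,0,0.014,0]'
```

```text
t: 13.45
ee_pos: [0.4718, -0.0723, 0.0964]
ee_rot: [[-0.974, 0.229, 0.001], [0.229, 0.974, -0.0], [-0.001, -0.0, -1.0]]
contact_force: [-12.5, 1.1, 39.4]
grip_width: 0.0255
finger_force: 45.0
```

It is pressed with about 40 N, upright. I'll lift and carry it to a viewpoint short of the rest.

```bash
python3 -m pendant '[0,0,0,-0.02,0, 0,0,0,-0.06,0, 0,0,0,-0.1,0, 0,0,0,-0.125,0, 0,0.015,0.05,-0.125,0, 0,0.03,0.1,-0.125,0, 0,0.045,0.15,-0.125,0, 0,0.06,0.2,-0.125,0, 0,0.075,0.25,-0.125,0, 0,0.086,0.278,-0.125,0, 0,0.086,0.278,-0.125,0, 0,0.086,0.278,-0.125,0]'
python3 - <<'E'
from h import *
for n in("wrist","scene","side"): save(n,f"pics/{n}5.png")
o=get_obs(); print(o["ee_pos"],o["contact_force"],o["t"],o["qpos"][-1])
E
```

```text
t: 14.95
ee_pos: [0.4509, 0.2176, 0.2183]
ee_rot: [[-0.974, 0.228, -0.0], [0.228, 0.974, -0.001], [0.0, -0.001, -1.0]]
contact_force: [-0.6, 0.2, -3.0]
grip_width: 0.0261
finger_force: 45.0
[0.451267   0.21720966 0.21853345] [ 0.36832422 -0.3726959  -4.18876812] 15.1 -51.1621198636057
```

View pics/wrist5.png

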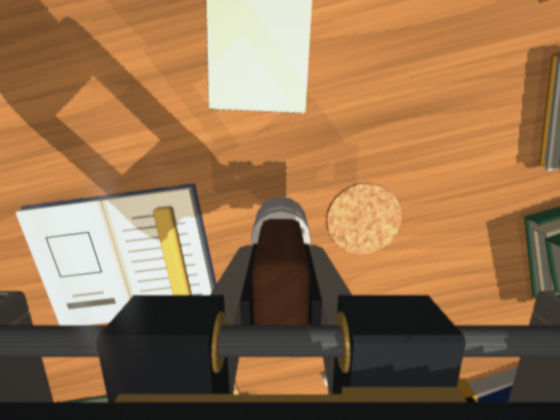

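The wrist view shows the round cork rest spanning columns 327–402 and rows 183–254, centre (364.5, 218.5). The stamp is still upright in the grip.

Run:
```python
from h import *
s=load("pics/wrist5.npy"); 
for p in((364.5,218.5),(327,218.5),(402,218.5),(364.5,183),(364.5,254)): print(plane(s,*p,.006))
c=plane(s,364.5,218.5,.006); print(proj(load("pics/scene0.npy"),c),proj(load("pics/side0.npy"),c))
o=get_obs();d=c-o["ee_pos"]; print(np.array(o["ee_rot"]).T@d)
```

```text
[0.51466108 0.31822306 0.006     ]
[0.50321653 0.26936415 0.006     ]
[0.52610309 0.36707114 0.006     ]
[0.46703269 0.32555736 0.006     ]
[0.56567824 0.31036692 0.006     ]
[400.31278391 184.92991377] [214.58734641 332.60309245]
[-0.03848121  0.1129458   0.21249807]
```

The diameter comes out at 100 mm and the centre (0.5147, 0.3182) reprojects onto the rest in both fixed views. I'll go over it and descend.

```bash
python3 -m pendant '[0,-0.013,0.04,0,0, 0,-0.026,0.08,0,0, 0,-0.0385,0.113,0,0, 0,-0.0385,0.113,0.04,0, 0,-0.0385,0.113,0.08,0, 0,-0.0385,0.113,0.11,0, 0,-0.0385,0.113,0.123,0, 0,-0.0385,0.113,0.127,0, 0,-0.0385,0.113,0.127,0, 0,-0.0385,0.113,0.127,0]'; python3 -m pendant '[0,0,0,0.002,0, 0,0,0,0.004,0, 0,0,0,0.005,0, 0,0,0,0.006,0, 0,0,0,0.006,0,0,0,0,0.006,0]'
```

```text
t: 16.35
ee_pos: [0.5152, 0.3198, 0.0928]
ee_rot: [[-0.973, 0.229, 0.002], [0.229, 0.973, 0.001], [-0.001, 0.001, -1.0]]
contact_force: [-0.1, -0.4, -2.1]
grip_width: 0.0254
finger_force: 45.0
t: 17.1
ee_pos: [0.5145, 0.3194, 0.0856]
ee_rot: [[-0.973, 0.229, -0.0], [0.229, 0.973, -0.0], [0.0, -0.0, -1.0]]
contact_force: [0.3, -0.3, -2.7]
grip_width: 0.0254
finger_force: 45.0
```

Not in contact yet, so I'll creep down.

```bash
python3 -m pendant '[0,0,0,0.0007,0, 0,0,0,0.0014,0, 0,0,0,0.002,0,0,0,0,0.002,0,0,0,0,0.002,0]'
```

```text
t: 17.73
ee_pos: [0.5146, 0.3195, 0.0845]
ee_rot: [[-0.973, 0.229, 0.0], [0.229, 0.973, 0.0], [-0.0, 0.0, -1.0]]
contact_force: [-2.8, -1.9, 7.5]
grip_width: 0.026
finger_force: 45.0
```

Contact at TCP z = 0.0845 m, as expected. I'll open gently and then retreat upwards.

```bash
python3 -m pendant '[0.03,0,0,-0.0005,0, 0.05,0,0,-0.0005,0, 0.0919,0,0,-0.0005,0, 0.0919,0,0,-0.0005,0, 0.0919,0,0,-0.0005,0, 0.0919,0,0,-0.0005,0, 0.0919,0,0,-0.0005,0, 0.0919,0,0,-0.0005,0, 0.0919,0,0,-0.0005,0]' 5; python3 -m pendant '[0.0919,0,0,-0.02,0, 0.0919,0,0,-0.05,0, 0.0919,0,0,-0.09,0, 0.0919,0,0,-0.14,0, 0.0919,0,0,-0.17,0, 0.0919,0,0,-0.17,0, 0.0919,0,0,-0.17,0]'
python3 - <<'E'
from h import *
a=save("scene","pics/scene6.png"); b=save("side","pics/side6.png"); w=save("wrist","pics/wrist6.png")
c=[a["color"][120:270,130:430],b["color"][140:350,170:390]]
c=[cv2.resize(x[:,:,::-1],(400,300),interpolation=cv2.INTER_CUBIC) for x in c+[w["color"]]]
cv2.imwrite("pics/fin.png",np.vstack([np.hstack(c[:2]),np.hstack([c[2],c[2]*0])]))
E
```

```text
t: 18.85
ee_pos: [0.5145, 0.3194, 0.0841]
ee_rot: [[-0.973, 0.229, 0.0], [0.229, 0.973, -0.0], [-0.0, -0.0, -1.0]]
contact_force: [0.3, -0.7, -0.3]
grip_width: 0.0919
finger_force: 0.0
t: 19.73
ee_pos: [0.5139, 0.3191, 0.253]
ee_rot: [[-0.973, 0.229, -0.001], [0.229, 0.973, -0.001], [0.001, -0.001, -1.0]]
contact_force: [-0.4, -0.3, -0.5]
grip_width: 0.0921
finger_force: 0.0
```

View pics/fin.png

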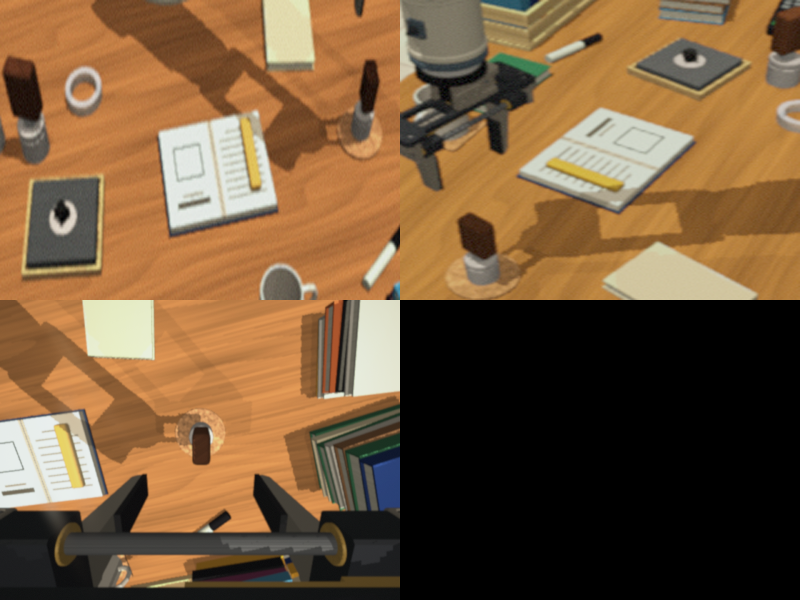

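The final views show the stamp standing upright in the middle of the cork rest (panel 1 at (363,125), panel 2 at (480,270)). The dock is down with a bare plug, the other things are undisturbed, and the gripper is clear.

```bash
python3 -c "
from workcell import *
print(finish_job())"
```

```text
the job is handed in; nothing more can be done
None
```

The job is handed in, with no verdict returned: the stamp was twisted off with its dock staying down, pressed upright inside the frame at about 40 N, and set standing on the middle of the round cork rest, with nothing else seen to move.

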